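# Make up a toy-truck kit in the caddy

## Robot

A 6-joint arm with a two-finger parallel gripper is mounted at the origin on the work surface. World frame = base frame: x ahead of the robot, y to its left, z up, the work surface at z = 0. Lengths are in mm, angles in rad, forces in N, time in s.
With the tool pointing down it reaches from about 350 to 775 mm from the base axis. Payload 7.3 kg.
Tool frame: the origin (TCP) lies midway between the tips of the shut fingers; the grasp point (between the pads) lies 19 mm behind it; z points along the fingers, y is the line along which they close (so a half turn about z gives the same grasp; the last joint's range is limited). The gripper opens to 92 mm and grips with 3 to 60 N. Pads are 19 mm wide; open, the fingers measure 130 mm over their backs; the gripper's body (75 mm by 190 mm) begins 47 mm behind the grasp point.
Start: joints at [1.131, 0.342, 1.524, -0, 1.275, -0.146], TCP at [152.021, 502.528, 226.741] pointing down, gripper open.
Joint ranges: [-2.53, 2.53], [-0.77, 2.02], [0.04, 2.7], [-1, 4.14], [0.28, 2.66], [-3.11, 3.11]. Speed limits (rad/s): [2.57, 2.57, 3.14, 3.14, 3.14, 3.14].

## Interface

Orientations are given as [roll, pitch, yaw] about the fixed x, y, z axes, in that order (R = Rz(yaw) Ry(pitch) Rx(roll)).
In Python, from plant import bot gives the robot as it stands. The module is installed in compiled form; this text tells all that it offers.
- The arm moves only by the shell command python3 -m crank 'ROWS' [OPENING]. ROWS is JSON, a list of rows, each a list of 6 numbers: the shift along the tool's x, y, z in m, then the turn, a rotation vector about the tool's x, y, z in rad. In form: [[dx, dy, dz, wx, wy, wz], ...]. A call has 1 to 5 rows; each row shifts and turns the commanded pose from where the row before left it, along the tool's axes as they then stand; what a row does not reach is not made up. A row lasts 1/8 s, in which the tool goes at most 62.5 mm and 10.7 degrees, less where a joint would pass 70% of its speed; a pose out of reach is approached as far as the arm can. A call is refused whole if a number of a shift passes 0.0625 or a number of a turn 0.188, either way. A call with a gripper value outside its range is refused whole. OPENING is the opening in per cent of the stroke, from 0 (shut) to 100 (fully open), set as the call begins (- or left out, the last holds). The fingers move at their own pace and stop on an object; the grip force is fixed at half the most. Time passes only in rows, so rows that do not move let the fingers close. It gives the time, the measured TCP pose, the force, the opening and the grip force at its end, in the units of the state.
- bot.get_obs(): the state, without advancing time (a new reading comes with each control period).
- bot.capture(name): name is "scene" or "top" or "wrist"; returns a dict with "color" (384x512x3 uint8, blue, green, red), "fov_y" (degrees; the focal length in pixels is half the picture's height over the tangent of half this angle, whatever the lens; pixels are square), "cx", "cy" (the principal point, pixels), "extrinsics" (4x4, takes a point from world to camera coordinates); the wrist camera has in their place "tool_from_camera" (4x4, takes a point from camera to tool coordinates, whose origin is the TCP and whose axes are the flange's). Camera axes: x right, y up, looking along -z (the intrinsics and any distortion apply to the point x, -y, -z); pixel columns grow to the right and rows downward; lengths in mm; the calibration is good to about 2 mm. A picture is of the moment at which its call begins: read the wrist's pose just before it. There is no depth.
- bot.close_job(): hands the job in; it is judged then, once.
The state is a dict: "time": time; "joint_positions": joint angles; "dq": joint speeds; "tau": joint torques, N m; "tool_pos": TCP position; "tcp_rot": TCP orientation; "contact_force": force on the tool from outside, world axes, zero at the start; "moment": the same for the moment, N m; "grip_width": finger opening in mm; "finger_force": force on a finger pad.
Only numpy, scipy, OpenCV 4.12 (cv2) and the standard library are available. Lean on these libraries where they do the work, as an engineer would, in place of code of your own. Each camera call takes 0.05 s, during which the arm holds its last target. There are 200 camera calls.

## Task

Make up one truck kit in the three-part caddy: set the short yellow cab down upright in the squarish ridged pocket and the long red fuel tank on its feet in the long narrow pocket (each lengthwise, facing either way), and stack the two big tyres flat on the post, all let go. The longer crew cab, the stubby red tank and the small tyre belong to other models: leave them lying where they are.

Things in the scene. Friction and masses are not known exactly. Their poses are not given: they have to be found in the camera images.
- cab: Short yellow plastic truck cab with one pair of side windows, standing on its flat base: 56 (x) by 50 (y) by 52 mm high, plain parallel sides 50 mm apart in y over its whole height (bonnet: the front 18 mm, at +x, is only 26 mm high). Loose. Origin: centre of its underside; x points to its front, z up.
- tank: Long red plastic fuel tank, a cylinder of 34 mm diameter and 80 mm length lying along x, axis 20 mm above its underside, on two black feet 28 mm wide so that it does not roll; 40 mm high over a small black filler cap on top. Loose. Origin: centre of its underside; x along the tank, z up.
- tyre_a: One of two equal big chunky grey rubber tyres lying flat: outside diameter 58 mm, 24 mm high, hole 26 mm. Loose. Origin: centre of its underside, on the axis of the hole; z is that axis and points up.
- tyre_b: The other big chunky grey rubber tyre lying flat: outside diameter 58 mm, 24 mm high, hole 26 mm. Loose. Origin: centre of its underside, on the axis of the hole; z is that axis and points up.
- crew_cab: Look-alike that does not belong: yellow plastic crew cab with two pairs of side windows, 84 (x) by 50 (y) by 52 mm high. Loose. Origin: centre of its underside; x points to its front, z up.
- short_tank: Look-alike that does not belong: stubby red fuel tank, 34 mm diameter but only 48 mm long (x), 40 mm high. Loose. Origin: centre of its underside; x along the tank, z up.
- small_tyre: Look-alike that does not belong: small grey rubber tyre lying flat, outside diameter 40 mm, 15 mm high, hole 18 mm. Loose. Origin: centre of its underside, on the axis of the hole; z is that axis and points up.
- cab_nest: Fixed black insert, 120 (x) by 92 (y) by 6 mm, one of three side by side (94 mm pitch along y, any order) in a shallow aluminium caddy, rim 14 mm above the table. Origin: centre of its underside, 5 mm above the table; z up. Things stand on its floor, 6 mm above the origin. Centred squarish cab pocket, 70 (x) by 64 (y) mm inside a white ridge 4 mm wide, 6 mm high.
- tank_nest: Fixed black insert, 120 (x) by 92 (y) by 6 mm, one of three side by side (94 mm pitch along y, any order) in a shallow aluminium caddy, rim 14 mm above the table. Origin: centre of its underside, 5 mm above the table; z up. Things stand on its floor, 6 mm above the origin. Centred long narrow tank pocket, 94 (x) by 48 (y) mm inside a white ridge 4 mm wide, 6 mm high.
- tyre_nest: Fixed black insert, 120 (x) by 92 (y) by 6 mm, one of three side by side (94 mm pitch along y, any order) in a shallow aluminium caddy, rim 14 mm above the table. Origin: centre of its underside, 5 mm above the table; z up. Things stand on its floor, 6 mm above the origin. Upright aluminium post for the tyres at its centre, 14 mm diameter, tapered tip, 40 mm above the floor. No ridge.
Mind the look-alikes: they are no part of the job. What is shaped like the tyre_a but turquoise is not meant.

How it is judged (in metres and radians):
At the end, for the whole second after the job is handed in: Cab and tank upright on their pocket floors: within 12 mm of centre, 4 mm of the floor, 0.3 rad of the insert's x (either way). Big tyres flat on the post: within 12 mm of it, undersides below 28 mm. Tilts below 0.15 rad, speeds below 0.02 m/s. Crew cab, short tank, small tyre moved under 25 mm (horizontal distance between cab and cab_nest below 0.012 m and z of cab in the frame of cab_nest below 0.01 m and angle between each of cab, tank, tyre_a, tyre_b's own z axis and vertical below 0.15 rad and linear speed of each of cab, tank, tyre_a, tyre_b below 0.02 m/s and angle between the x axis of cab and the x axis of cab_nest, either way round below 0.3 rad and horizontal distance between tank and tank_nest below 0.012 m and z of tank in the frame of tank_nest below 0.01 m and angle between the x axis of tank and the x axis of tank_nest, either way round below 0.3 rad and horizontal distance between each of tyre_a, tyre_b and tyre_nest below 0.012 m and z of each of tyre_a, tyre_b in the frame of tyre_nest below 0.034 m and distance of each of crew_cab, short_tank, small_tyre from where it was at the start of the episode below 0.025 m); the robot touches nothing.
It fails at once if The crew cab is moved more than 25 mm from where it lay (distance of crew_cab from where it was at the start of the episode above 0.025 m).
It fails at once if The short tank is moved more than 25 mm from where it lay (distance of short_tank from where it was at the start of the episode above 0.025 m).
It fails at once if The small tyre is moved more than 25 mm from where it lay (distance of small_tyre from where it was at the start of the episode above 0.025 m).
It also fails if it takes over 96 s, if anything falls off the work surface, if the arm or the gripper's body presses on something with over 40 N, if the wrist force passes 120 N, or if a joint passes its speed limit or range.

## Working session

There is one attempt and no reset: what is moved stays moved. The work goes in short steps, Python scripts to look and compute and a shell command to move; the robot and the scene stay as the last step left them, time stands still between calls to the robot, and variables do not carry over. Pictures are saved under pics/ and viewed, at most 14 in all, crops included, and the job is handed in when it is done.

```bash
mkdir -p pics
python3 - <<'E'
from plant import bot
import cv2
o=bot.get_obs();print({k:(v if not hasattr(v,'round') else v) for k,v in o.items()})
for n in("scene","top"):
    c=bot.capture(n);cv2.imwrite(f"pics/{n}0.png",cv2.resize(c["color"],(800,600),interpolation=cv2.INTER_CUBIC))
    print(n,{k:v for k,v in c.items() if k!="color"})
print(bot.capture("wrist")["tool_from_camera"])
E
```

```text
{'time': 0.0, 'joint_positions': array([ 1.13099455e+00,  3.42695021e-01,  1.52505778e+00, -2.22914358e-05,
        1.27540044e+00, -1.45988739e-01]), 'dq': array([ 0.00233537,  0.00119923,  0.00038231,  0.00087452, -0.000318  ,
       -0.00039608]), 'tau': array([-5.43943825e-04, -4.31248355e+01, -2.44217777e+01,  7.19388644e-02,
        5.59698092e-02, -1.19373485e-04]), 'tool_pos': array([151.83736273, 502.11640667, 226.04512113]), 'tcp_rot': array([-3.14004557e+00, -2.05930601e-04,  2.84778596e+00]), 'contact_force': array([0.8883769 , 0.649354  , 0.11468545]), 'moment': array([-0.00772576,  0.04241425,  0.01355645]), 'finger_force': 0.0, 'grip_width': 91.6939813901784}
scene {'fov_y': 44.43434012461981, 'cx': 247.70946145607465, 'cy': 196.00008835423407, 'extrinsics': array([[ 5.81184989e-01,  8.13746770e-01, -6.34060667e-03,
        -2.78840304e+02],
       [-4.41034859e-01,  3.21519892e-01,  8.37921960e-01,
         1.81665762e+02],
       [ 6.83894920e-01, -4.84191237e-01,  5.45753227e-01,
        -1.51933774e+03],
       [ 0.00000000e+00,  0.00000000e+00,  0.00000000e+00,
         1.00000000e+00]])}
top {'fov_y': 50.04376080023013, 'cx': 254.38450225162032, 'cy': 197.70867048185798, 'extrinsics': array([[-1.37045975e-01, -9.90561192e-01, -2.63177332e-03,
         4.86601318e+01],
       [ 9.69494591e-01, -1.34675493e-01,  2.04799292e-01,
        -4.67963382e+02],
       [-2.03220666e-01,  2.55154287e-02,  9.78800451e-01,
        -9.70696020e+02],
       [ 0.00000000e+00,  0.00000000e+00,  0.00000000e+00,
         1.00000000e+00]])}
[[ 9.96484424e-04  9.55951994e-01  2.93521367e-01  7.89223761e+01]
 [ 9.99998840e-01 -1.29075841e-03  8.08867218e-04  5.91458600e-03]
 [ 1.15210340e-03  2.93520220e-01 -9.55952171e-01 -1.58271882e+02]
 [ 0.00000000e+00  0.00000000e+00  0.00000000e+00  1.00000000e+00]]
```

View pics/top0.png

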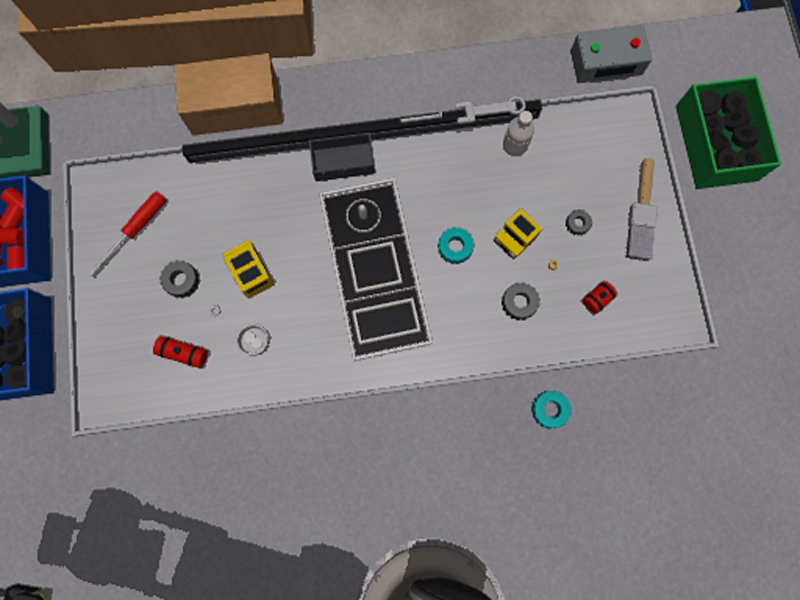

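View pics/scene0.png

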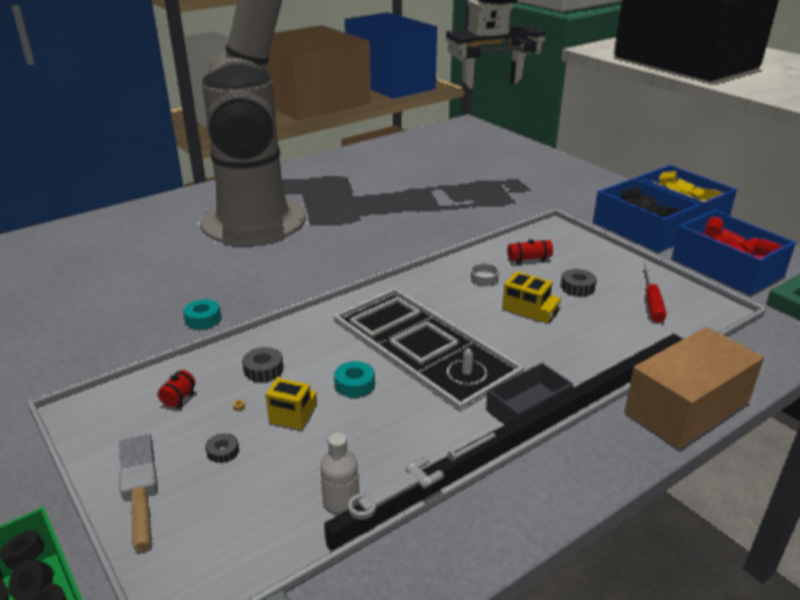

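The top view shows the short cab at (518,232), the crew cab at (248,268), the long tank at (180,350) and the short tank at (600,297). The big tyres are at (180,278) and (521,301), the small tyre at (579,222). The caddy holds, far to near: post (363,213), cab pocket (375,266), tank pocket (388,322).

```bash
cat > h.py <<'E'
import numpy as np,cv2
from scipy.optimize import minimize
from scipy.spatial.transform import Rotation as R
from plant import bot
def cam(n):
    o=bot.get_obs();c=bot.capture(n);f=192/np.tan(np.radians(c["fov_y"]/2))
    if n=="wrist":
        T=np.eye(4);T[:3,:3]=R.from_euler('xyz',o["tcp_rot"]).as_matrix();T[:3,3]=o["tool_pos"]
        E=np.linalg.inv(T@c["tool_from_camera"])
    else:E=c["extrinsics"]
    return c["color"],f,c["cx"],c["cy"],E
def proj(C,P):
    _,f,cx,cy,E=C;p=np.atleast_2d(P)@E[:3,:3].T+E[:3,3]
    return np.c_[cx-f*p[:,0]/p[:,2],cy+f*p[:,1]/p[:,2]]
def ray(C,uv,z):
    _,f,cx,cy,E=C;M=E[:3,:3];o=-M.T@E[:3,3]
    d=M.T@np.array([(uv[0]-cx)/f,-(uv[1]-cy)/f,-1]);return o+d*(z-o[2])/d[2]
def box(x0,x1,y,z0,z1):return np.array([[a,b,c] for a in(x0,x1) for b in(-y,y) for c in(z0,z1)])
t=np.linspace(0,2*np.pi,48)
M={'cab':np.r_[box(-28,28,25,0,26),box(-28,10,25,26,52)],'crew':np.r_[box(-42,42,25,0,26),box(-42,24,25,26,52)],
 'tank':np.r_[[[s*40,17*np.cos(a),20+17*np.sin(a)] for s in(-1,1) for a in t]],
 'stank':np.r_[[[s*24,17*np.cos(a),20+17*np.sin(a)] for s in(-1,1) for a in t]],
 'tyre':np.array([[29*np.cos(a),29*np.sin(a),z] for a in t for z in(3,21)])}
def hull(C,m,p,z0=0):
    c,s=np.cos(p[2]),np.sin(p[2]);P=M[m]@np.array([[c,s,0],[-s,c,0],[0,0,1]])+[p[0],p[1],z0]
    return cv2.convexHull(proj(C,P).astype(np.float32))
def fit(C,m,mask,p0,z0=0):
    H,W=mask.shape;B=cv2.convexHull(cv2.findNonZero(mask));tgt=np.zeros((H*4,W*4),np.uint8)
    cv2.fillConvexPoly(tgt,((B+0.0)*4+1.5).round().astype(int),255)
    tgt=cv2.dilate(tgt,np.ones((3,3)))
    def cost(p):
        im=np.zeros_like(tgt);cv2.fillConvexPoly(im,(hull(C,m,p,z0)*64+24).round().astype(int),255,shift=4)
        return np.count_nonzero(im^tgt)/np.count_nonzero(tgt)
    best=None
    for a in ([p0[2],p0[2]+np.pi] if m!='tyre' else [0]):
        s=np.array([[p0[0],p0[1],a]]*4);s[1,0]+=8;s[2,1]+=8;s[3,2]+=.25
        r=minimize(cost,s[0],method='Nelder-Mead',options=dict(initial_simplex=s,xatol=.05,fatol=1e-4,maxiter=150))
        if best is None or r.fun<best.fun:best=r
    return best.x.round(2),round(best.fun,3)
def blob(C,kind,uv,rad=30):
    b=C[0].astype(int);B,G,Rr=b[...,0],b[...,1],b[...,2]
    m={'yellow':(Rr-B>60)&(G-B>50),'red':(Rr-G>60)&(Rr-B>50),'dark':b.max(2)<125}[kind].astype(np.uint8)
    w=np.zeros_like(m);cv2.circle(w,(int(uv[0]),int(uv[1])),rad,1,-1);m&=w
    n,l,s,_=cv2.connectedComponentsWithStats(m);return (l==1+np.argmax(s[1:,4])).astype(np.uint8)
E
python3 - <<'E'
from h import *
C=cam("top");k=1/1.5625
for n,m,kd,uv,a,z in[('cab','cab','yellow',(518,232),-1,26),('crew','crew','yellow',(248,268),.5,26),('tank','tank','red',(180,350),1.3,20),('stank','stank','red',(600,297),-.9,20),('tyreL','tyre','dark',(180,278),0,12),('tyreR','tyre','dark',(521,301),0,12)]:
    uv=np.array(uv)*k;mk=blob(C,kd,uv,32 if kd!='dark' else 19);p=ray(C,uv,z);print(n,fit(C,m,mk,[p[0],p[1],a]),mk.sum())
print('small',ray(C,np.array((579,222))*k,7))
g=C[0].min(2);w=np.zeros_like(g);cv2.fillConvexPoly(w,(np.array([[330,200],[390,188],[424,338],[360,350]])*k).astype(int),255)
mk=((g>110)&(w>0)).astype(np.uint8)
n,l,s,c=cv2.connectedComponentsWithStats(mk)
for i in range(1,n):
    if s[i,4]>15:
        r=cv2.minAreaRect(cv2.findNonZero((l==i).astype(np.uint8)));q=[ray(C,x,17)[:2] for x in cv2.boxPoints(r)]
        print(s[i,4],ray(C,r[0],17)[:2].round(1),np.round(q,0).tolist())
for u in[(322,193),(395,180),(431,343),(356,358),(362,206)]:print(u,ray(C,np.array(u)*k,14 if u[0]!=362 else 51).round(1))
E
```

```text
cab (array([ 579.21, -235.95,   -0.86]), np.float64(0.096)) 345
crew (array([5.8028e+02, 2.2039e+02, 3.9000e-01]), np.float64(0.062)) 424
tank (array([458.32, 346.71,   1.12]), np.float64(1.161)) 191
stank (array([ 451.77, -347.18,    2.33]), np.float64(1.447)) 97
tyreL (array([5.7770e+02, 3.3435e+02, 1.0000e-02]), np.float64(0.095)) 442
tyreR (array([ 4.6296e+02, -2.1954e+02, -1.0000e-02]), np.float64(0.064)) 406
small [ 585.81348833 -343.2016193     7.        ]
19 [652.4  39.5] [[632.0, 52.0], [677.0, 39.0], [673.0, 27.0], [627.0, 40.0]]
19 [597.6  40. ] [[597.0, 63.0], [600.0, 17.0], [598.0, 17.0], [595.0, 63.0]]
195 [554.4  12.3] [[587.0, 54.0], [594.0, -24.0], [522.0, -29.0], [515.0, 48.0]]
235 [461.2   4.9] [[486.0, 58.0], [494.0, -44.0], [437.0, -48.0], [429.0, 54.0]]
(322, 193) [695.2  82.9  14. ]
(395, 180) [701.4 -43.7  14. ]
(431, 343) [413.9 -63.1  14. ]
(356, 358) [406.4  60.5  14. ]
(362, 206) [648.2  17.9  51. ]
```

```bash
cat >> h.py <<'E'
def go(x,y,z,yaw):
    "turn wanted about tool x,y,z and then, in the turned tool axes, the shift in mm"
    o=bot.get_obs();A=R.from_euler('xyz',o["tcp_rot"]);B=R.from_euler('xyz',[np.pi,0,yaw])
    w=(A.inv()*B).as_rotvec();d=B.inv().apply(np.array([x,y,z])-o["tool_pos"])
    print("turn",w.round(3),"shift",d.round(1),"at",o["tool_pos"].round(1),o["tcp_rot"].round(3),"t",round(o["time"],1),"w",round(o["grip_width"],1))
def allmask(C,kind,uv,rad):
    b=C[0].astype(int);B,G,Rr=b[...,0],b[...,1],b[...,2]
    m={'yellow':(Rr-B>60)&(G-B>50),'red':(Rr-G>50)&(Rr-B>40)}[kind].astype(np.uint8)
    w=np.zeros_like(m);cv2.circle(w,(int(uv[0]),int(uv[1])),rad,1,-1);return m&w
E
python3 - <<'E'
from h import *
C=cam("top");k=1/1.5625
for n,m,kd,uv,a,z,r in[('cab','cab','yellow',(518,232),-.9,26,26),('tank','tank','red',(180,350),1.3,20,26),('stank','stank','red',(600,297),-.9,20,20)]:
    uv=np.array(uv)*k;mk=allmask(C,kd,uv,r);p=ray(C,uv,z);print(n,fit(C,m,mk,[p[0],p[1],a]),mk.sum())
go(577.7,334.4,110,1.65)
E
```

```text
cab (array([ 579.26, -235.98,   -0.87]), np.float64(0.097)) 345
tank (array([455.39, 340.44,   4.28]), np.float64(0.095)) 353
stank (array([ 451.59, -347.86,    2.17]), np.float64(0.112)) 201
turn [-1.000e-03  0.000e+00  1.198e+00] shift [-201.1  411.1  116.4] at [151.9 502.4 226.4] [-3.141 -0.     2.848] t 0.2 w 91.9
```

```bash
python3 -m crank '[[0,0,0,0,0,0.18],[0,0,0,0,0,0.18],[0,0,0,0,0,0.18],[0,0,0,0,0,0.18],[0,0,0,0,0,0.18]]' 78
python3 -m crank '[[0,0,0,0,0,0.18],[0,0,0,0,0,0.12],[-0.025,0.05,0,0,0,0],[-0.025,0.05,0,0,0,0],[-0.025,0.05,0.02,0,0,0]]'
python3 -m crank '[[-0.025,0.05,0.02,0,0,0],[-0.025,0.05,0.02,0,0,0],[-0.025,0.05,0.02,0,0,0],[-0.025,0.05,0.02,0,0,0],[-0.026,0.055,0.016,0,0,0]]'
python3 -m crank '[[0,0,0,0,0,0],[0,0,0,0,0,0]]'
python3 - <<'E'
from h import *
go(577.7,334.4,110,1.65)
C=cam("wrist");cv2.imwrite("pics/w1.png",C[0])
p=proj(C,[577.7,334.4,12])[0];print(p)
E
```

```text
time: 0.88
tool_pos: [152.0, 502.4, 226.6]
tcp_rot: [-3.141, 0.0, 1.942]
contact_force: [-0.3, -0.1, -0.3]
grip_width: 71.7
finger_force: 0.0
time: 1.5
tool_pos: [309.3, 439.3, 207.8]
tcp_rot: [3.139, -0.003, 1.648]
contact_force: [-0.4, 0.8, -0.0]
grip_width: 71.6
finger_force: 0.0
time: 2.12
tool_pos: [572.1, 332.5, 109.7]
tcp_rot: [-3.141, 0.0, 1.648]
contact_force: [0.1, 0.7, 0.3]
grip_width: 71.8
finger_force: 0.0
time: 2.38
tool_pos: [570.6, 333.3, 110.3]
tcp_rot: [-3.14, -0.0, 1.647]
contact_force: [-0.9, -0.0, 0.2]
grip_width: 71.7
finger_force: 0.0
turn [-0.001 -0.    -0.003] shift [0.5 7.2 0.3] at [570.6 333.3 110.3] [-3.14  -0.     1.647] t 2.4 w 71.7
[264.88478918 191.2987683 ]
```

View pics/w1.png

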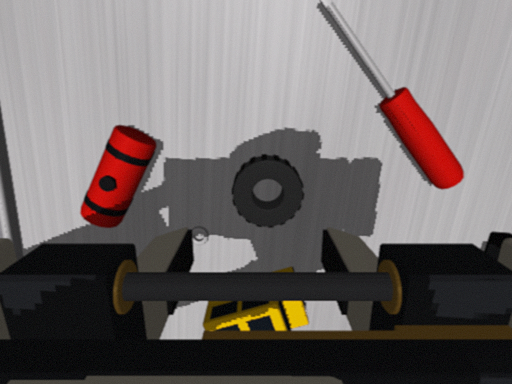

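The wrist view shows the big tyre centred at (268,190), within 3 px of the estimate. The tank is at (118,177). I'll correct about 2 mm along the tool's y and descend.

```bash
python3 -m crank '[[0.001,0.0085,0,0,0,0],[0,0,0.05,0,0,0],[0,0,0.04,0,0,0],[0,0,0.012,0,0,0],[0,0,0,0,0,0]]'
python3 -m crank '[[0,0,0,0,0,0],[0,0,0,0,0,0],[0,0,0,0,0,0],[0,0,0,0,0,0]]' 45
python3 -m crank '[[0,0,-0.03,0,0,0],[0,0,-0.05,0,0,0],[0,0,-0.05,0,0,0],[0,0,0,0,0,0]]'
python3 - <<'E'
from h import *
go(648,19.7,120,1.65)
E
```

```text
time: 3.05
tool_pos: [579.4, 335.7, 9.2]
tcp_rot: [3.141, -0.0, 1.649]
contact_force: [0.3, 0.3, -0.0]
grip_width: 71.8
finger_force: 0.0
time: 3.55
tool_pos: [580.3, 335.6, 10.7]
tcp_rot: [3.139, -0.001, 1.648]
contact_force: [-0.6, -0.5, 7.8]
grip_width: 56.4
finger_force: 30.0
time: 4.05
tool_pos: [581.8, 336.1, 144.6]
tcp_rot: [3.132, -0.003, 1.648]
contact_force: [0.3, 0.6, -0.4]
grip_width: 56.2
finger_force: 30.0
turn [ 0.01  -0.003 -0.002] shift [-320.7   41.    24.6] at [581.8 336.1 144.6] [ 3.132e+00 -3.000e-03  1.648e+00] t 4.0 w 56.2
```

```bash
python3 -m crank '[[-0.06,0.008,0,0,0,0],[-0.06,0.008,0,0,0,0],[-0.06,0.008,0,0,0,0],[-0.06,0.008,0,0,0,0],[-0.06,0.008,0,0,0,0]]'
python3 -m crank '[[-0.06,0.001,0,0,0,0],[-0.02,0,0,0,0,0],[0,0,0,0,0,0],[0,0,0,0,0,0]]'
python3 - <<'E'
from h import *
C=cam("wrist");cv2.imwrite("pics/w2.png",C[0])
print(proj(C,[[648,19.7,51],[648,19.7,11],[554.4,12.3,17]]))
go(648,19.7,120,1.65)
E
```

```text
time: 4.68
tool_pos: [641.9, 37.1, 137.9]
tcp_rot: [-3.14, -0.0, 1.648]
contact_force: [0.3, 0.0, 0.6]
grip_width: 55.9
finger_force: 30.0
time: 5.18
tool_pos: [649.1, -38.8, 138.5]
tcp_rot: [-3.141, -0.001, 1.649]
contact_force: [-0.6, 0.7, 0.0]
grip_width: 56.4
finger_force: 30.0
[[260.89048591 123.62874413]
 [260.40368246 119.76430224]
 [152.98273662 120.21424955]]
turn [-0.    -0.001 -0.   ] shift [58.2  3.4 18.6] at [649.2 -38.6 138.6] [-3.141e+00 -1.000e-03  1.650e+00] t 5.2 w 56.2
```

View pics/w2.png

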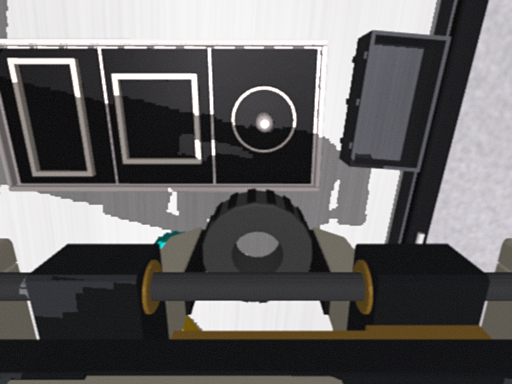

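Wrist view: post tip at (264,122), ring centre at (264,119), cab ridge centre at about (157,118). All sit about 3.5 px toward tool +y of the prediction, so I'll shift the nests by about 2.3 mm in world +x.

```bash
python3 -m crank '[[0.03,0.003,0,0,0,0],[0.028,0.003,0,0,0,0],[0,0,0,0,0,0],[0,0,0,0,0,0]]'
python3 - <<'E'
from h import *
go(650.3,19.5,23,1.65)
C=cam("wrist");o=bot.get_obs();a=bot.get_obs()["tool_pos"];print(proj(C,[a-[0,0,-13.5]]))
E
python3 -m crank '[[0,0,0.05,0,0,0],[0,0,0.03,0,0,0],[0,0,0.02,0,0,0],[0,0,0.015,0,0,0],[0,0,0,0,0,0]]'
```

```text
time: 5.72
tool_pos: [650.8, 18.5, 138.8]
tcp_rot: [-3.142, 0.0, 1.65]
contact_force: [-0.7, -0.1, -0.2]
grip_width: 56.5
finger_force: 30.0
turn [-0.  0. -0.] shift [  1.   -0.4 115.8] at [650.8  18.5 138.8] [-3.142  0.     1.65 ] t 5.7 w 56.5
[[255.8322487  257.12614073]]
time: 6.4
tool_pos: [650.3, 17.3, 22.8]
tcp_rot: [-3.14, -0.0, 1.647]
contact_force: [-0.1, -0.3, -0.6]
grip_width: 56.3
finger_force: 30.0
```

```bash
python3 -m crank '[[0,0,0,0,0,0],[0,0,0,0,0,0],[0,0,0,0,0,0]]' 76
python3 -m crank '[[0,0,-0.04,0,0,0],[0,0,-0.05,0,0,0],[0,0,-0.05,0,0,0],[0,0,0,0,0,0],[0,0,0,0,0,0]]'
python3 - <<'E'
from h import *
go(463,-219.5,110,1.65)
E
```

```text
time: 6.78
tool_pos: [651.4, 17.7, 24.6]
tcp_rot: [3.14, 0.0, 1.648]
contact_force: [-0.2, -0.2, -0.6]
grip_width: 69.7
finger_force: 0.0
time: 7.4
tool_pos: [650.5, 17.7, 163.5]
tcp_rot: [-3.141, -0.0, 1.648]
contact_force: [-0.1, 1.2, -0.4]
grip_width: 69.6
finger_force: 0.0
turn [-0.    -0.    -0.002] shift [-221.6 -205.7   53.5] at [650.5  17.7 163.5] [-3.141 -0.     1.648] t 7.4 w 69.6
```

```bash
python3 -m crank '[[-0.055,-0.051,0,0,0,0],[-0.055,-0.051,0.01,0,0,0],[-0.055,-0.051,0.02,0,0,0],[-0.056,-0.051,0.023,0,0,0],[0,0,0,0,0,0]]'
python3 -m crank '[[0,0,0,0,0,0],[0,0,0,0,0,0]]'
python3 - <<'E'
from h import *
C=cam("wrist");cv2.imwrite("pics/w3.png",C[0])
go(463,-219.5,8,1.65);print(proj(C,[[463,-219.5,12],[579.3,-236,52]]))
E
```

```text
time: 8.02
tool_pos: [495.4, -176.2, 118.6]
tcp_rot: [-3.136, -0.003, 1.643]
contact_force: [-0.0, 0.5, -0.4]
grip_width: 69.8
finger_force: 0.0
time: 8.28
tool_pos: [500.1, -173.3, 121.2]
tcp_rot: [3.141, -0.0, 1.649]
contact_force: [1.0, 0.7, 0.4]
grip_width: 69.6
finger_force: 0.0
turn [ 0. -0. -0.] shift [-43.2 -40.7 113.3] at [ 500.2 -173.3  121.3] [ 3.141 -0.     1.65 ] t 8.3 w 69.9
[[212.63689719 232.70020824]
 [345.03330264 281.15335521]]
```

View pics/w3.png

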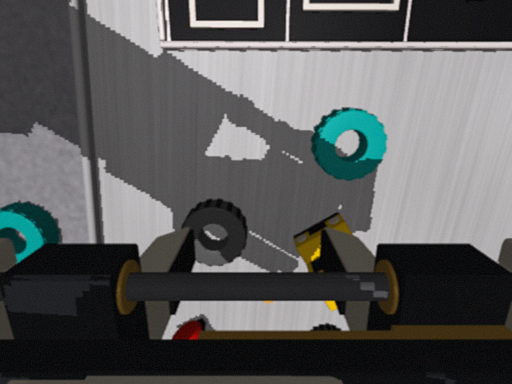

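The big grey tyre is at about (218,230), 5 px toward tool +y of the prediction. The turquoise tyres at (350,143) and (20,240) are not meant.

```bash
python3 -m crank '[[-0.021,-0.019,0,0,0,0],[-0.021,-0.019,0,0,0,0],[0,0,0,0,0,0],[0,0,0,0,0,0]]' 84
python3 - <<'E'
from h import *
go(465.5,-218,9,1.65)
C=cam("wrist");b=blob(C,'dark',proj(C,[465.5,-218,12])[0],60);cv2.imwrite("pics/w4.png",C[0]);print(proj(C,[465.5,-218,12]))
E
```

```text
time: 8.82
tool_pos: [465.4, -218.3, 121.4]
tcp_rot: [3.141, -0.0, 1.649]
contact_force: [-0.2, -0.1, 0.6]
grip_width: 77.4
finger_force: 0.0
turn [ 0.001 -0.    -0.001] shift [3.000e-01 1.000e-01 1.124e+02] at [ 465.4 -218.3  121.4] [ 3.141 -0.     1.649] t 8.8 w 77.4
[[256.38993757 187.86671018]]
```

View pics/w4.png

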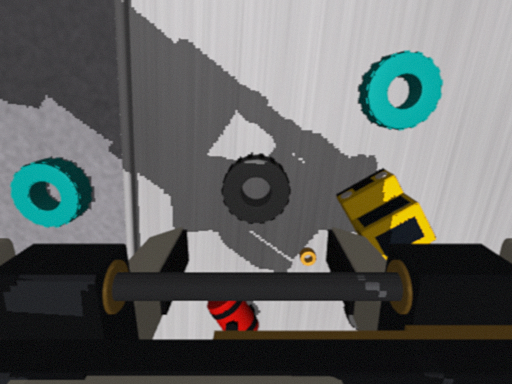

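The tyre is at (256,188), right where predicted. I'll narrow the fingers to clear the cab's corner at (337,205), then descend.

```bash
python3 -m crank '[[0,0,0.05,0,0,0],[0,0,0.04,0,0,0],[0,0,0.021,0,0,0],[0,0,0,0,0,0]]' 73
python3 -m crank '[[0,0,0,0,0,0],[0,0,0,0,0,0],[0,0,0,0,0,0],[0,0,0,0,0,0]]' 45
python3 -m crank '[[0,0,-0.03,0,0,0],[0,0,-0.05,0,0,0],[0,0,-0.05,0,0,0],[0,0,0,0,0,0]]'
python3 - <<'E'
from h import *
go(650.8,17.5,140,1.65)
E
```

```text
time: 9.38
tool_pos: [464.3, -217.7, 8.9]
tcp_rot: [-3.139, -0.002, 1.649]
contact_force: [0.2, -0.3, 0.4]
grip_width: 67.3
finger_force: 0.0
time: 9.88
tool_pos: [465.3, -219.4, 11.2]
tcp_rot: [3.14, 0.001, 1.648]
contact_force: [0.6, 1.5, 6.2]
grip_width: 57.2
finger_force: 30.0
time: 10.38
tool_pos: [466.6, -220.5, 144.1]
tcp_rot: [3.135, 0.005, 1.648]
contact_force: [-0.4, 0.1, -1.6]
grip_width: 57.7
finger_force: 30.0
turn [ 0.007  0.005 -0.002] shift [222.7 202.5   4.1] at [ 466.6 -220.5  144.1] [3.135 0.005 1.648] t 10.4 w 57.7
```

```bash
python3 -m crank '[[0.044,0.04,0,0,0,0],[0.044,0.04,0,0,0,0],[0.044,0.04,0,0,0,0],[0.044,0.04,0,0,0,0],[0.044,0.04,0,0,0,0]]'
python3 -m crank '[[0,0,0,0,0,0],[0,0,0,0,0,0]]'
python3 - <<'E'
from h import *
go(650.8,17.5,48,1.65)
C=cam("wrist");cv2.imwrite("pics/w5.png",C[0])
E
```

```text
time: 11.0
tool_pos: [647.5, 17.2, 138.7]
tcp_rot: [-3.139, -0.0, 1.648]
contact_force: [0.4, -0.5, -0.9]
grip_width: 57.8
finger_force: 30.0
time: 11.25
tool_pos: [646.2, 15.6, 138.6]
tcp_rot: [-3.139, -0.0, 1.648]
contact_force: [0.1, -0.0, -0.4]
grip_width: 57.7
finger_force: 30.0
turn [-0.003 -0.    -0.002] shift [ 1.5  4.7 90.6] at [646.2  15.6 138.6] [-3.139 -0.     1.648] t 11.2 w 57.7
```

```bash
python3 -m crank '[[0.001,0.0045,0,0,0,0],[0,0,0.04,0,0,0],[0,0,0,0,0,0],[0,0,0,0,0,0]]'
python3 - <<'E'
from h import *
go(650.8,17.5,48,1.65)
C=cam("wrist");cv2.imwrite("pics/w5.png",C[0]);a=bot.get_obs()["tool_pos"];print(proj(C,[a+[0,0,13]]))
E
```

```text
time: 11.8
tool_pos: [652.0, 16.3, 101.5]
tcp_rot: [3.14, 0.0, 1.647]
contact_force: [0.9, -0.1, -0.4]
grip_width: 57.5
finger_force: 30.0
turn [ 0.001  0.    -0.003] shift [ 1.3 -1.2 53.5] at [652.   16.3 101.5] [3.14  0.    1.647] t 11.8 w 57.5
[[256.58704191 255.7906262 ]]
```

View pics/w5.png

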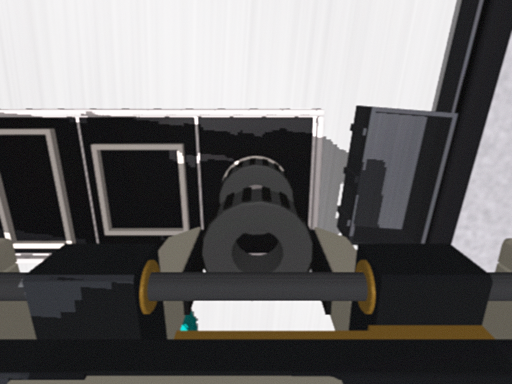

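The first tyre lies on the post and the held one lines up above it, hole at (257,251). Going down.

```bash
python3 -m crank '[[0.001,0,0.02,0,0,0],[0,0,0.015,0,0,0],[0,0,0.01,0,0,0],[0,0,0.006,0,0,0],[0,0,0,0,0,0]]'
python3 -m crank '[[0,0,0.003,0,0,0],[0,0,0,0,0,0]]'
```

```text
time: 12.48
tool_pos: [651.4, 17.9, 49.1]
tcp_rot: [-3.141, -0.0, 1.648]
contact_force: [0.7, -0.5, -0.8]
grip_width: 58.0
finger_force: 30.0
time: 12.72
tool_pos: [651.5, 18.0, 46.4]
tcp_rot: [3.141, -0.0, 1.648]
contact_force: [0.7, 0.2, -1.4]
grip_width: 57.5
finger_force: 30.0
```

```bash
python3 -m crank '[[0,0,0,0,0,0],[0,0,0,0,0,0],[0,0,0,0,0,0]]' 76
python3 -m crank '[[0,0,-0.04,0,0,0],[0,0,-0.05,0,0,0],[0,0,-0.03,0,0,-0.15],[0,0,0,0,0,-0.16],[0,0,0,0,0,-0.16]]'
python3 -m crank '[[0,0,0,0,0,-0.16],[0,0,0,0,0,0],[0,0,0,0,0,0]]'
python3 - <<'E'
from h import *
go(581,-235,140,2.28)
E
```

```text
time: 13.1
tool_pos: [651.6, 17.9, 46.4]
tcp_rot: [3.141, -0.0, 1.648]
contact_force: [0.2, -0.6, -0.1]
grip_width: 69.8
finger_force: 0.0
time: 13.72
tool_pos: [651.6, 17.9, 167.0]
tcp_rot: [3.141, 0.001, 2.123]
contact_force: [0.4, -0.1, -0.5]
grip_width: 69.7
finger_force: 0.0
time: 14.1
tool_pos: [651.5, 18.0, 166.3]
tcp_rot: [3.141, -0.0, 2.275]
contact_force: [-0.4, -0.3, -0.0]
grip_width: 69.5
finger_force: 0.0
turn [ 0.    -0.    -0.005] shift [-146.1 -218.2   26.3] at [651.5  18.  166.3] [ 3.141 -0.     2.275] t 14.1 w 69.5
```

```bash
python3 -m crank '[[-0.029,-0.043,0,0,0,0],[-0.029,-0.043,0,0,0,0],[-0.029,-0.043,0,0,0,0],[-0.029,-0.043,0.013,0,0,0],[-0.03,-0.045,0.013,0,0,0]]'
python3 -m crank '[[0,0,0,0,0,0],[0,0,0,0,0,0]]'
python3 - <<'E'
from h import *
C=cam("wrist");cv2.imwrite("pics/w6.png",C[0]);p=proj(C,[581,-235,26])[0];print(p)
mk=allmask(C,'yellow',p,110);print(fit(C,'cab',mk,[581,-235,-.86]),mk.sum())
go(581,-235,15,2.28)
E
```

```text
time: 14.72
tool_pos: [580.9, -235.5, 140.2]
tcp_rot: [3.141, 0.001, 2.276]
contact_force: [-0.4, -0.5, -0.1]
grip_width: 69.6
finger_force: 0.0
time: 14.98
tool_pos: [581.5, -233.8, 140.4]
tcp_rot: [3.141, -0.0, 2.276]
contact_force: [0.0, 0.9, -0.0]
grip_width: 70.0
finger_force: 0.0
[255.48867282 187.18201317]
(array([ 577.03, -231.2 ,    2.22]), np.float64(0.086)) 2713
turn [ 0.001  0.    -0.003] shift [ -0.9  -1.8 125.6] at [ 581.8 -233.2  140.6] [3.141 0.    2.277] t 15.0 w 69.6
```

View pics/w6.png

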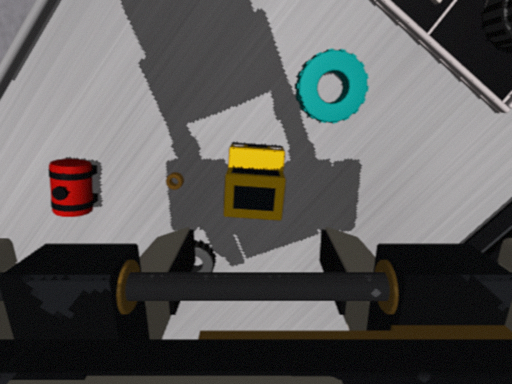

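The cab is centred at col 256 with its roof at rows 172–220 and its bonnet toward the image top (from row 145). The fit puts its centre about 4.5 mm toward tool +x. Descending to grip.

```bash
python3 -m crank '[[0.004,-0.001,0,0,0,0.03],[0,0,0.05,0,0,0],[0,0,0.045,0,0,0],[0,0,0.032,0,0,0],[0,0,0,0,0,0]]'
python3 -m crank '[[0,0,0,0,0,0],[0,0,0,0,0,0],[0,0,0,0,0,0],[0,0,0,0,0,0]]' 35
python3 -m crank '[[0,0,-0.03,0,0,0],[0,0,-0.05,0,0,0],[0,0,-0.05,0,0,0.15],[0,0,0,0,0,0.15],[0,0,0,0,0,0.15]]'
python3 -m crank '[[0,0,0,0,0,0.15],[0,0,0,0,0,0],[0,0,0,0,0,0]]'
python3 - <<'E'
from h import *
go(556.7,12.3,140,1.65)
E
```

```text
time: 15.65
tool_pos: [576.6, -229.6, 11.2]
tcp_rot: [-3.14, -0.005, 2.248]
contact_force: [0.3, 0.0, 0.2]
grip_width: 69.7
finger_force: 0.0
time: 16.15
tool_pos: [578.9, -232.0, 15.1]
tcp_rot: [3.14, 0.003, 2.248]
contact_force: [-0.4, 0.9, 7.1]
grip_width: 50.0
finger_force: 30.0
time: 16.77
tool_pos: [578.2, -231.8, 144.7]
tcp_rot: [3.14, 0.001, 1.793]
contact_force: [0.3, -0.3, -0.4]
grip_width: 50.5
finger_force: 30.0
time: 17.15
tool_pos: [577.9, -231.7, 143.4]
tcp_rot: [3.141, 0.0, 1.651]
contact_force: [-0.0, -0.4, -0.2]
grip_width: 50.2
finger_force: 30.0
turn [0.    0.    0.001] shift [244.9  -1.9   3.4] at [ 577.9 -231.7  143.4] [3.141 0.    1.651] t 17.1 w 50.2
```

```bash
python3 -m crank '[[0.04,0,0,0,0,0],[0.05,-0.001,0,0,0,0],[0.05,-0.001,0,0,0,0],[0.05,0,0,0,0,0],[0.03,0,0,0,0,0]]'
python3 -m crank '[[0.013,0,0,0,0,0],[0,0,0.02,0,0,0],[0,0,0,0,0,0],[0,0,0,0,0,0]]'
python3 - <<'E'
from h import *
C=cam("wrist");cv2.imwrite("pics/w7.png",C[0]);print(proj(C,[[556.7+s*35*.079*1+t*32,12.3+s*35+t*32*.079,17] for s,t in((1,1),(1,-1))]))
a=bot.get_obs()["tool_pos"];print(proj(C,[a+[0,0,38]]))
go(556.7,12.3,27,1.65)
E
```

```text
time: 17.77
tool_pos: [558.6, -10.2, 143.5]
tcp_rot: [3.141, -0.0, 1.652]
contact_force: [0.6, -0.5, 0.0]
grip_width: 50.0
finger_force: 30.0
time: 18.27
tool_pos: [558.5, -0.2, 123.7]
tcp_rot: [3.141, 0.0, 1.647]
contact_force: [0.8, 0.6, -1.0]
grip_width: 49.8
finger_force: 30.0
[[300.13186755 134.93807799]
 [223.55326364 135.03934179]]
[[255.88547277 283.35684558]]
turn [ 0.001  0.    -0.003] shift [12.6 -0.9 96.9] at [ 5.586e+02 -2.000e-01  1.239e+02] [3.141 0.    1.647] t 18.3 w 50.0
```

View pics/w7.png

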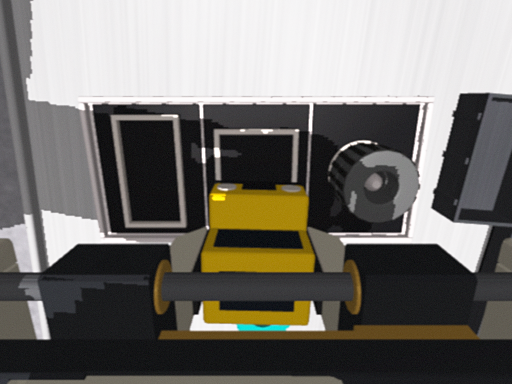

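Ridge corners at (216,132) and (296,132) agree with the estimate once my skew sign is corrected. The tyre stack on the post at (375,182) looks good. Placing the cab.

```bash
python3 -m crank '[[0.0125,-0.001,0,0,0,0],[0,0,0.04,0,0,0],[0,0,0.03,0,0,0],[0,0,0.015,0,0,0],[0,0,0,0,0,0]]'
python3 -m crank '[[0,0,0.006,0,0,0],[0,0,0.004,0,0,0],[0,0,0,0,0,0]]'
python3 - <<'E'
from h import *
go(556.7,12.3,26,1.65)
E
```

```text
time: 18.95
tool_pos: [555.8, 13.2, 37.9]
tcp_rot: [-3.14, -0.0, 1.648]
contact_force: [0.0, 0.3, -0.6]
grip_width: 50.0
finger_force: 30.0
time: 19.32
tool_pos: [556.2, 12.9, 28.5]
tcp_rot: [3.141, -0.0, 1.648]
contact_force: [0.1, -0.5, 0.2]
grip_width: 50.1
finger_force: 30.0
turn [ 0.    -0.    -0.002] shift [-0.6  0.5  2.5] at [556.2  12.9  28.5] [ 3.141 -0.     1.648] t 19.3 w 50.1
```

```bash
python3 -m crank '[[0,0,0.002,0,0,0],[0,0,0,0,0,0]]'
python3 -m crank '[[0,0,0,0,0,0],[0,0,0,0,0,0],[0,0,0,0,0,0]]' 68
python3 -m crank '[[0,0,-0.03,0,0,0],[0,0,-0.05,0,0,0],[0,0,-0.04,0,0,0.17],[0,0,0,0,0,0.17],[0,0,0,0,0,0.17]]'
python3 -m crank '[[0,0,0,0,0,0],[0,0,0,0,0,0]]'
python3 - <<'E'
from h import *
go(457,341,125,1.14)
E
```

```text
time: 19.58
tool_pos: [556.1, 12.9, 26.3]
tcp_rot: [3.142, -0.0, 1.648]
contact_force: [-0.3, -0.1, -0.7]
grip_width: 50.0
finger_force: 30.0
time: 19.95
tool_pos: [556.1, 12.9, 26.4]
tcp_rot: [3.141, -0.0, 1.648]
contact_force: [0.3, 0.6, 0.9]
grip_width: 62.4
finger_force: 0.0
time: 20.58
tool_pos: [556.3, 12.9, 147.1]
tcp_rot: [3.14, -0.001, 1.132]
contact_force: [0.3, -0.2, 0.5]
grip_width: 62.7
finger_force: 0.0
time: 20.82
tool_pos: [556.0, 12.9, 146.2]
tcp_rot: [-3.141, -0.0, 1.141]
contact_force: [0.4, 0.7, 0.7]
grip_width: 62.5
finger_force: 0.0
turn [-0.    -0.     0.001] shift [ 256.8 -227.    21.2] at [556.   12.9 146.2] [-3.141 -0.     1.141] t 20.8 w 62.5
```

```bash
python3 -m crank '[[0.038,-0.033,0,0,0,0],[0.038,-0.033,0,0,0,0],[0.038,-0.033,0,0,0,0],[0.038,-0.033,0,0,0,0],[0.038,-0.033,0.007,0,0,0]]'
python3 -m crank '[[0.038,-0.033,0.007,0,0,0],[0.029,-0.029,0.007,0,0,0],[0,0,0,0,0,0],[0,0,0,0,0,0]]'
python3 - <<'E'
from h import *
C=cam("wrist");cv2.imwrite("pics/w8.png",C[0]);p=proj(C,[457,341,20])[0];print(p)
mk=allmask(C,'red',p,90);print(fit(C,'tank',mk,[457,341,1.14]),mk.sum())
go(457,341,9.5,1.14)
E
```

```text
time: 21.45
tool_pos: [485.9, 256.2, 139.7]
tcp_rot: [3.141, -0.001, 1.14]
contact_force: [0.6, -0.4, 0.3]
grip_width: 62.3
finger_force: 0.0
time: 21.95
tool_pos: [458.0, 341.1, 125.2]
tcp_rot: [3.141, 0.0, 1.14]
contact_force: [-0.1, -0.4, 0.6]
grip_width: 62.8
finger_force: 0.0
[255.17095439 190.39525357]
(array([456.41, 337.76,   1.14]), np.float64(0.112)) 2594
turn [ 0.     0.    -0.002] shift [ -0.2  -1.3 115.9] at [458.3 340.7 125.4] [3.141 0.    1.138] t 22.0 w 62.7
```

View pics/w8.png

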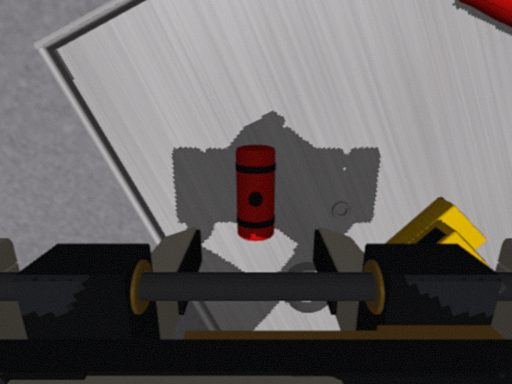

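The tank is centred at (256,193), aligned with the tool. The fit says 3 mm toward tool −x. Descending.

```bash
python3 -m crank '[[-0.003,-0.001,0,0,0,0],[0,0,0.05,0,0,0],[0,0,0.045,0,0,0],[0,0,0.02,0,0,0],[0,0,0,0,0,0]]'
python3 -m crank '[[0,0,0,0,0,0],[0,0,0,0,0,0],[0,0,0,0,0,0],[0,0,0,0,0,0]]' 15
python3 -m crank '[[0,0,0,0,0,0]]'
python3 -m crank '[[0,0,-0.03,0,0,0],[0,0,-0.05,0,0,0],[0,0,-0.05,0,0,-0.17],[0,0,0,0,0,-0.17],[0,0,0,0,0,-0.17]]'
python3 -m crank '[[0,0,0,0,0,0],[0,0,0,0,0,0]]'
python3 - <<'E'
from h import *
go(463.2,4.9,140,1.65)
E
```

```text
time: 22.62
tool_pos: [455.1, 337.8, 9.1]
tcp_rot: [-3.14, 0.003, 1.137]
contact_force: [-0.2, 0.1, 1.1]
grip_width: 62.4
finger_force: 0.0
time: 23.12
tool_pos: [456.1, 339.3, 11.1]
tcp_rot: [3.141, -0.001, 1.138]
contact_force: [-0.7, -0.5, 4.7]
grip_width: 33.1
finger_force: 30.0
time: 23.25
tool_pos: [456.1, 339.4, 11.1]
tcp_rot: [3.141, -0.001, 1.138]
contact_force: [-0.7, -0.7, 5.7]
grip_width: 33.2
finger_force: 30.0
time: 23.88
tool_pos: [455.8, 339.2, 141.0]
tcp_rot: [3.14, -0.001, 1.654]
contact_force: [-0.2, 0.2, -0.8]
grip_width: 33.1
finger_force: 30.0
time: 24.12
tool_pos: [455.6, 339.1, 140.1]
tcp_rot: [-3.141, 0.0, 1.645]
contact_force: [0.1, -0.4, -0.8]
grip_width: 33.3
finger_force: 30.0
turn [-0.     0.    -0.005] shift [-3.338e+02 -1.880e+01  1.000e-01] at [455.6 339.1 140.1] [-3.141  0.     1.645] t 24.1 w 33.3
```

```bash
python3 -m crank '[[-0.045,-0.003,0,0,0,0],[-0.045,-0.003,0,0,0,0],[-0.045,-0.003,0,0,0,0],[-0.045,-0.003,0,0,0,0],[-0.045,-0.003,0,0,0,0]]'
python3 -m crank '[[-0.045,-0.002,0,0,0,0],[-0.045,-0.002,0,0,0,0],[-0.019,0,0,0,0,0],[0,0,0,0,0,0],[0,0,0,0,0,0]]'
python3 - <<'E'
from h import *
go(463.2,4.9,80,1.65)
C=cam("wrist");cv2.imwrite("pics/w9.png",C[0]);print(proj(C,[[463.2-.079*s*51+t*28,4.9+s*51+.079*t*28,17] for s in(1,-1) for t in(-1,1)]).round())
E
```

```text
time: 24.75
tool_pos: [458.0, 112.3, 140.3]
tcp_rot: [3.141, -0.0, 1.645]
contact_force: [0.6, -0.3, 0.3]
grip_width: 33.3
finger_force: 30.0
time: 25.38
tool_pos: [462.3, 5.2, 140.2]
tcp_rot: [-3.141, -0.0, 1.647]
contact_force: [0.1, 0.3, -0.8]
grip_width: 33.2
finger_force: 30.0
turn [-0.    -0.    -0.003] shift [-0.4  0.9 60.2] at [462.3   5.2 140.2] [-3.141 -0.     1.647] t 25.4 w 33.2
[[226. 129.]
 [289. 129.]
 [229. 235.]
 [286. 235.]]
```

View pics/w9.png

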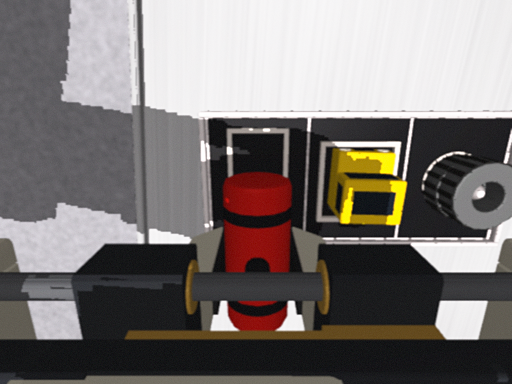

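The ridge's outer corners at (227,130) and (289,130) match the prediction; the cab sits inside its ridge. Lowering the tank.

```bash
python3 -m crank '[[0,0.001,0.05,0,0,0],[0,0,0.04,0,0,0],[0,0,0.015,0,0,0],[0,0,0.008,0,0,0],[0,0,0,0,0,0]]'
python3 -m crank '[[0,0,0.004,0,0,0],[0,0,0,0,0,0]]'
python3 - <<'E'
from h import *
go(463.2,4.9,22,1.65)
E
```

```text
time: 26.05
tool_pos: [463.5, 5.3, 27.2]
tcp_rot: [-3.141, -0.0, 1.649]
contact_force: [-0.5, 0.1, -0.7]
grip_width: 33.1
finger_force: 30.0
time: 26.3
tool_pos: [463.7, 4.8, 23.6]
tcp_rot: [3.141, 0.0, 1.648]
contact_force: [0.1, -1.1, 0.1]
grip_width: 33.4
finger_force: 30.0
turn [ 0.001  0.    -0.002] shift [ 0.2 -0.5  1.6] at [463.7   4.8  23.6] [3.141 0.    1.648] t 26.3 w 33.4
```

```bash
python3 -m crank '[[0,0,0.0015,0,0,0],[0,0,0,0,0,0]]'
python3 -m crank '[[0,0,0,0,0,0],[0,0,0,0,0,0],[0,0,0,0,0,0]]' 52
python3 -m crank '[[0,0,-0.02,0,0,0],[0,0,-0.05,0,0,0],[0,0,-0.05,0,0,0],[0,0,-0.05,0,0,0],[-0.05,0,0,0,0,0]]'
python3 -m crank '[[-0.05,0.03,0,0,0,0],[-0.02,0.03,0,0,0,0],[0,0.03,0,0,0,0],[0,0,0,0,0,0],[0,0,0,0,0,0]]'
python3 - <<'E'
from h import *
C=cam("wrist");cv2.imwrite("pics/w10.png",C[0]);n=[[650.3,19.5],[556.7,12.3],[463.2,4.9]]
for nm,col,q in(('cab','yellow',n[1]),('tank','red',n[2])):
    p=proj(C,[*q,31])[0];print(nm,fit(C,nm,allmask(C,col,p,80),[*q,1.65],11),q)
print(proj(C,[[*n[0],59],[*n[0],35],[*n[0],51]]).round())
E
```

```text
time: 26.55
tool_pos: [463.5, 4.7, 21.9]
tcp_rot: [3.141, -0.0, 1.648]
contact_force: [-0.2, 0.2, -0.6]
grip_width: 33.0
finger_force: 30.0
time: 26.92
tool_pos: [463.5, 4.7, 21.8]
tcp_rot: [3.141, -0.0, 1.648]
contact_force: [0.7, -0.4, -0.2]
grip_width: 47.4
finger_force: 0.0
time: 27.55
tool_pos: [469.4, -44.1, 195.9]
tcp_rot: [3.133, 0.002, 1.653]
contact_force: [0.2, -0.6, -0.8]
grip_width: 47.9
finger_force: 0.0
time: 28.18
tool_pos: [561.5, -107.7, 191.4]
tcp_rot: [-3.14, -0.001, 1.648]
contact_force: [0.2, -0.5, -0.4]
grip_width: 48.2
finger_force: 0.0
cab (array([556.59,  15.87,   1.62]), np.float64(0.065)) [556.7, 12.3]
tank (array([465.02,   5.21,   1.65]), np.float64(0.025)) [463.2, 4.9]
[[373.  45.]
 [364.  49.]
 [369.  47.]]
```

View pics/w10.png

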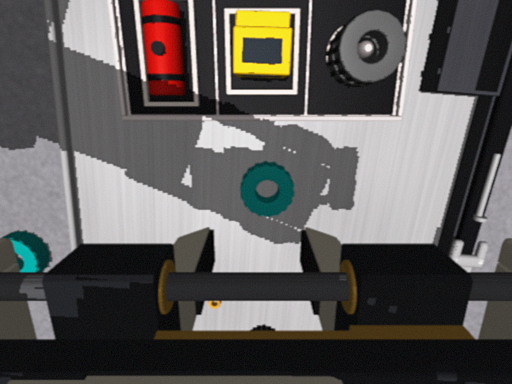

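The tank (164,48) and cab (262,45) sit inside their ridges, and the tyres are stacked flat with the post in the hole at (369,47). Handing in.

```bash
python3 -c "
from plant import bot
print(bot.close_job())"
```

```text
the job is handed in; nothing more can be done
None
```

I handed in the kit at about 28 s: by the last wrist picture the cab and tank stand in their pockets and both big tyres are stacked on the post, all let go. The look-alikes were not touched; the judge returned no verdict.

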